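Pin back the sprung belt tensioner arm

TASK

A new belt is to go on this grinder drive, so its sprung tensioner arm has to be parked. Take the long parking pin, the one with the slim straight head, out of the wooden rack, swing the arm back past the parking hole (the pin's own shank can push it) and put the pin upright and fully down in the hole, so that the arm stays held back against the pin when you let go.

Things in the scene. Friction and masses are not known exactly. Their poses are not given: they have to be found in the camera images.
- park_pin: Steel pin, 200 g, upright in a hole of an 80 mm high wooden rack, collar on its top, foot 8 mm above the bench. Origin: centre of its foot, z up. From the foot: taper from 8 to 16 mm diameter over 8 mm, 16 mm shank to 72 mm, 34 mm collar to 78 mm, slim straight round head (the grip) 22 mm across to 122 mm. The other piece, 100 mm away, with a 42 mm ball head, is a screw, too short.
- park_hole (a point): Mouth centre of the 20 mm parking hole (3 mm chamfer, 34 mm deep) in a 44 mm square steel boss on the grey drive plate; mouth 44 mm above the bench. z up, y: the way the arm swings across here when pushed back. Pin fully down: foot 34 mm below the mouth, collar above the arm. The two belt pulleys on the plate's +y part are no higher than the boss.
- tension_mid (a point): On the steel tensioner arm's centre line, on its top face, 120 mm from the pivot (as is the hole). x outward along the arm, z up. The arm is a bar 20 mm wide, 52 to 70 mm above the bench, so it passes 8 mm over the boss; a black idler wheel, 54 mm across, top at 75 mm, is centred 55 mm farther out. Push the arm on its +y side face, towards its -y; the pin ends on that +y side.
- tension_arm (a joint): Angle of the arm in rad: 0 at the rest stop where the spring holds it, growing as it is pushed back (clockwise from above), at most 1.0. Its centre line passes over the hole at 0.5; resting against the pin in the hole it reads about 0.65. The spring pushes back with about 2 N at rest, 5 N when pinned, at 120 mm from the pivot.
Not all that is in view belongs to the job. Leave any green or turquoise look-alike of the park_pin alone.

How it is judged:
At the end, for the whole second after the job is handed in: The parking pin is at rest in the parking hole, its foot at least 24 mm below the mouth and within 12 mm of the hole's axis, leaning less than 15 degrees, and the tensioner arm is held back between 0.5 and 0.8 rad (value of joint tension_arm between 0.5 and 0.8 rad and z of park_pin in the frame of park_hole below -0.024 m and horizontal distance between park_pin and park_hole below 0.012 m and angle between park_pin's own z axis and vertical below 0.26 rad and linear speed of park_pin below 0.03 m/s); the robot touches nothing.
It also fails if it takes over 35 s, if anything falls off the work surface, if the arm or the gripper's body presses on something with over 40 N, if the wrist force passes 120 N, or if a joint passes its speed limit or range.

ROBOT

A 6-joint arm with a two-finger parallel gripper is mounted at the origin on the work surface. World frame = base frame: x ahead of the robot, y to its left, z up, the work surface at z = 0. Lengths are in m, angles in rad, forces in N, time in s.
With the tool pointing down it reaches from about 0.2 to 0.875 m from the base axis. Payload 3.4 kg.
Tool frame: the origin (TCP) lies between the finger pads; the fingertips stand 25 mm ahead of it and the grasp point (between the pads) lies 6 mm ahead of it (r.nose_length is the z of the fingertips in the tool frame, in m); z points along the fingers, y is the line along which they close (so a half turn about z gives the same grasp; the last joint's range is limited). The gripper opens to 94 mm and grips with 3 to 60 N. Pads are 16 mm wide; open, the fingers measure 119 mm over their backs; the gripper's body (75 mm by 177 mm) begins 78 mm behind the grasp point.
Start: joints at [1.015, 0.276, 1.505, -0, 1.361, -0.121], TCP at [0.242, 0.522, 0.201] pointing down, gripper open.
Joint ranges: [-2.89, 2.89], [-0.75, 2.08], [0.22, 2.7], [-1.18, 4.32], [0.11, 2.71], [-2.7, 2.7]. Speed limits (rad/s): [2.57, 2.57, 3.14, 3.14, 3.14, 3.14].

INTERFACE

Orientations are given as a unit quaternion [w, x, y, z].
In Python, from plant import r, gripper_to, inverse_kinematics, vision, models, telemetry gives the robot as it stands. Calls block until the motion is done:
- r.move_to(position, orientation): joint-space move of the TCP to a pose.
- r.move_l(position, rot=None, vel=0.15, guard=None): straight line of the TCP; rot=None keeps the orientation; vel is the mean speed in m/s. With guard (N) it stops when the force on the tool has changed by that much, and returns True; else False.
- r.movej(angles): joint-space move.
- gripper_to(opening, f_grip=None): finger opening in m; f_grip is the grip in N (None keeps the last); returns when the fingers have stopped.
- r.hold(seconds).
- inverse_kinematics(position, orientation): joint angles nearest the present ones, or None.
- vision.snapshot(name): name is "side" or "top"; returns the picture (384x512x3 uint8, red, green, blue); there is no depth.
- vision.get_calibration(name): a dict with "fx", "fy", "cx", "cy" (pixels), "position" and "orientation" of the camera in the world. Camera axes: x right, y down, z forward; pixel columns grow to the right and rows downward; lengths in m; the calibration is good to about 2 mm. A picture is of the moment at which its call begins. get_calibration takes no time and is no camera call.
A pose or a line that the arm cannot do raises r.PlanningError and nothing moves.
- r.sign_off(): hands the job in; it is judged then, once.
Trained networks look in the newest picture that a camera, given by its name, has taken for a name from the list of things; names that differ only in an ending like _2 or _b are one class to them, and where a whole thing is asked for, a point or a joint stands for the part that bears it (a point fixed in the world has none). Each returns a list of dicts, best first, with "score" (0 to 1); they miss things now and then, are a little off and sometimes report something else, mostly with a low value. They report only what shows in the picture. A call takes as long as a camera call. They do not tell look-alikes from the thing itself.
- models.boxes_of(thing, camera): "at" ([x, y, z] in m, in world coordinates, good to about 4 mm: the middle of the surface that is visible of it).
- models.regions_of(thing, camera): "pixels" (384x512 bool, what is visible of it).
- models.mark_of(thing, camera): "at" ([x, y, z] in m, in world coordinates, good to about 4 mm: a listed point, or the origin of a listed thing).
Readings, each from a call of its own:
- telemetry.current_t(): time.
- telemetry.current_joints(): joint angles.
- telemetry.current_dq(): joint speeds.
- telemetry.current_joint_efforts(): joint torques, N m.
- telemetry.current_ee_pos(): TCP position.
- telemetry.current_tool_rot(): TCP orientation.
- telemetry.current_wrist_force(): force on the tool from outside, world axes, zero at the start.
- telemetry.current_torque(): the same for the moment, N m.
- telemetry.current_opening(): finger opening in m.
- telemetry.current_finger_force(): force on a finger pad.
Only numpy, scipy, OpenCV 4.12 (cv2) and the standard library are available. Lean on these libraries where they do the work, as an engineer would, in place of code of your own. Each camera call takes 0.05 s, during which the arm holds its last target. There are 200 camera calls.

## Working session

There is one attempt and no reset: what is moved stays moved. The work goes in short steps, each a Python script; the robot and the scene stay as the last script left them, time stands still between calls to the robot, and variables do not carry over. Pictures are saved under pics/ and viewed, at most 10 in all, crops included, and the job is handed in when it is done.

```bash
mkdir -p pics; ls; python3 - <<'E'
from plant import r, vision, models, telemetry
import cv2, numpy as np
for c in ("top","side"):
    im=vision.snapshot(c); cv2.imwrite(f"pics/{c}0.png",im[:,:,::-1])
    k=vision.get_calibration(c); print(c,k)
    for n in ("park_pin","park_hole","tension_mid"):
        for d in models.mark_of(n,c)[:4]: print(n,{a:np.round(b,4) for a,b in d.items()})
    for d in models.boxes_of("park_pin",c)[:4]: print('box',np.round(d["at"],4),d["score"])
print(telemetry.current_t(), telemetry.current_tool_rot())
E
```

```text
pics
top {'fx': 460.70942569793635, 'fy': 460.70942569793635, 'cx': 248.7697421042943, 'cy': 193.12387255368643, 'position': array([ 0.41384141, -0.12538868,  1.0812872 ]), 'orientation': array([-0.05089566,  0.714363  , -0.6965583 ,  0.04360823])}
park_pin {'at': array([ 6.452e-01, -2.845e-01,  3.000e-04]), 'score': np.float64(0.79)}
park_pin {'at': array([ 0.5653, -0.2928,  0.0116]), 'score': np.float64(0.62)}
park_pin {'at': array([ 0.5468, -0.3887, -0.0008]), 'score': np.float64(0.59)}
park_pin {'at': array([ 0.6366, -0.1849,  0.0015]), 'score': np.float64(0.57)}
park_hole {'at': array([0.5333, 0.1221, 0.0431]), 'score': np.float64(0.77)}
tension_mid {'at': array([0.5476, 0.063 , 0.0696]), 'score': np.float64(0.92)}
box [ 0.5443 -0.3809  0.0937] 0.71
box [ 0.5599 -0.2851  0.1125] 0.64
box [ 0.6433 -0.2791  0.0931] 0.55
box [ 0.6319 -0.1844  0.0974] 0.48
side {'fx': 466.669054577408, 'fy': 466.669054577408, 'cx': 250.1886807969766, 'cy': 192.6713710914362, 'position': array([ 0.51187798, -0.89675025,  0.85305776]), 'orientation': array([-0.38487069,  0.92251731, -0.02287929,  0.01768917])}
park_pin {'at': array([ 0.5422, -0.3889,  0.0033]), 'score': np.float64(0.97)}
park_pin {'at': array([ 0.6353, -0.1899, -0.0012]), 'score': np.float64(0.93)}
park_pin {'at': array([ 0.6456, -0.2804, -0.0023]), 'score': np.float64(0.82)}
park_hole {'at': array([0.5359, 0.1216, 0.0412]), 'score': np.float64(0.63)}
tension_mid {'at': array([0.5418, 0.061 , 0.0716]), 'score': np.float64(0.69)}
box [ 0.5428 -0.3955  0.0847] 0.85
box [ 0.5644 -0.3029  0.1065] 0.78
box [ 0.6457 -0.289   0.0804] 0.78
box [ 0.6325 -0.1943  0.0791] 0.62
0.5 [8.58451380e-06 2.15678367e-01 9.76464460e-01 8.54076484e-06]
```

View pics/top0.png

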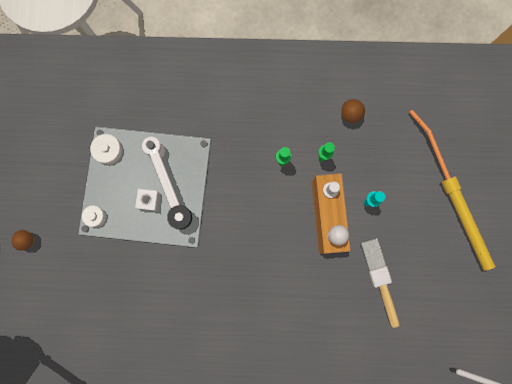

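View pics/side0.png

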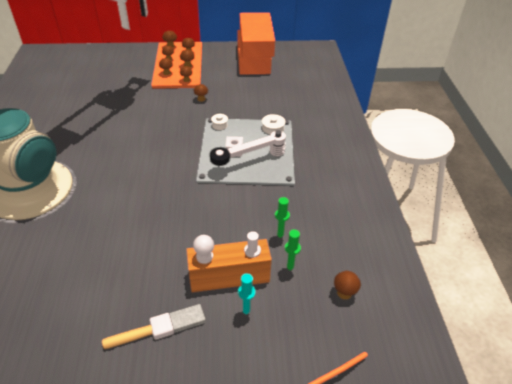

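Top picture: steel pin in the rack at about (332,188), ball-headed screw at (339,236); look-alikes are green at (284,156) and (327,151), turquoise at (376,199). The slim grey head in the wooden rack at (332,188) top / (252,242) side fits. The arm runs from its pivot (151,146) to the idler (179,217), hole at (147,199).

```bash
cat > h.py <<'E'
import numpy as np, cv2
from scipy.spatial.transform import Rotation as R
from plant import r, gripper_to, inverse_kinematics, vision, models, telemetry
def ray(c,px):
    k=vision.get_calibration(c); q=k["orientation"]
    d=R.from_quat([q[1],q[2],q[3],q[0]]).apply([(px[0]-k["cx"])/k["fx"],(px[1]-k["cy"])/k["fy"],1])
    return np.array(k["position"]),d
def atz(c,px,z):
    p,d=ray(c,px); return p+d*(z-p[2])/d[2]
def proj(c,X):
    k=vision.get_calibration(c); q=k["orientation"]
    v=R.from_quat([q[1],q[2],q[3],q[0]]).inv().apply(np.array(X)-k["position"])
    return v[...,0]/v[...,2]*k["fx"]+k["cx"], v[...,1]/v[...,2]*k["fy"]+k["cy"]
def crop(im,u,v,h=25,s=8):
    return cv2.resize(im[v-h:v+h,u-h:u+h],None,fx=s,fy=s,interpolation=cv2.INTER_CUBIC)
E
python3 - <<'E'
from h import *
t=cv2.imread("pics/top0.png"); s=cv2.imread("pics/side0.png")
f=lambda im,u,v:crop(im,u,v,25,6)
o=np.vstack([np.hstack([f(t,332,190),f(t,150,195)]),np.hstack([f(s,252,245),f(s,235,145)])])
cv2.imwrite("pics/c1.png",o)
for z in(.13,): print(atz("top",(333.5,187),z),atz("side",(252,236),z))
E
```

```text
[ 0.55893509 -0.29009838  0.13      ] [ 0.56026672 -0.29143982  0.13      ]
```

View pics/c1.png

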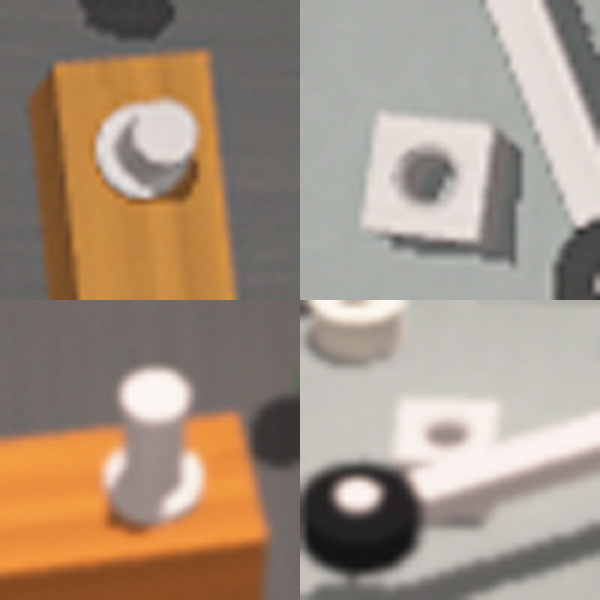

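```bash
cat >> h.py <<'E'
def tri(a,b):
    (p,d),(q,e)=ray(*a),ray(*b)
    s=np.linalg.lstsq(np.stack([d,-e],1),q-p,rcond=None)[0]
    x,y=p+s[0]*d,q+s[1]*e; return (x+y)/2,np.linalg.norm(x-y)
E
python3 - <<'E'
from h import *
pt,ps=("top",(334.1,187.7)),("side",(252.6,235.5)); ht,hs=("top",(146.2,199.1)),("side",(234.2,141.9))
print("pin",tri(pt,ps),atz(*pt,.13),atz(*ps,.13)); print("hole",tri(ht,hs),atz(*ht,.044),atz(*hs,.044))
P=atz("top",(151,146),.07);I=atz("top",(179,217),.075);print("piv",P,"idler",I,np.linalg.norm((I-P)[:2]))
H=(atz(*ht,.044)+atz(*hs,.044))/2;M=np.array([.545,.062])
print(np.linalg.norm((H-P)[:2]),np.linalg.norm(M-P[:2]))
an=lambda v:np.arctan2(v[1],v[0]); print("ang",an(H-P),an(I-P),an(M-P[:2]))
# boss edge dirs
c=[(380,115),(497,125),(480,242),(362,228)]
w=[atz("top",(125+(x-300)/6-.4,170+y/6-.4),.044)[:2] for x,y in c]; print(np.round(w,4),np.mean(w,0))
for i in range(4): d=w[(i+1)%4]-w[i]; print(np.linalg.norm(d),an(d))
E
```

```text
pin (array([ 0.55946273, -0.29111976,  0.13064253]), np.float64(0.004104628883810781)) [ 0.55749106 -0.29134809  0.13      ] [ 0.56155274 -0.29018348  0.13      ]
hole (array([0.53520036, 0.11985013, 0.04443567]), np.float64(0.0028430318845838673)) [0.53382488 0.11979123 0.044     ] [0.53662339 0.120754   0.044     ]
piv [0.65130562 0.10951571 0.07      ] idler [0.49255049 0.03826393 0.075     ] 0.17401152029751174
0.11657882523049644 0.11644152191924781
ang 3.0491896895660324 -2.719724130722938 -2.7212590968555084
[[0.5571 0.14  ]
 [0.5543 0.0953]
 [0.5096 0.0994]
 [0.5138 0.1443]] [0.53369762 0.11972859]
0.04480093790691914 -1.6319338114970257
0.04489856696751572 3.0502961889777747
0.04513164355755168 1.4778018571572331
0.04347240461363216 -0.09937095515706032
```

```bash
cat >> h.py <<'E'
H=np.array([.5352,.1202]); phi=3.0492
P=H-.12*np.array([np.cos(phi),np.sin(phi)])
arc=lambda a:P+.12*np.array([np.cos(phi+.5-a),np.sin(phi+.5-a)])
def quat(yaw): return np.array([0,np.cos(yaw/2),np.sin(yaw/2),0]) # tool x at yaw
PIN=np.array([.5595,-.2910]); GZ=.110 # TCP z minus foot z
E
python3 - <<'E'
from h import *
for yaw in (-.09,np.pi-.09):
    for p in (np.r_[PIN,.118],np.r_[PIN,.22],np.r_[arc(-.35),.22],np.r_[arc(.1),.158],np.r_[H,.12]):
        j=inverse_kinematics(p,quat(yaw)); print(yaw,None if j is None else np.round(j,2))
E
```

```text
-0.09 [-0.59  0.41  1.51 -0.    1.22  1.07]
-0.09 [-0.59  0.35  1.35 -0.    1.44  1.07]
-0.09 [-0.08  0.26  1.49 -0.    1.4   1.59]
-0.09 [ 0.01  0.26  1.64 -0.    1.24  1.67]
-0.09 [ 0.09  0.29  1.69 -0.    1.16  1.75]
3.0515926535897933 [-0.59  0.41  1.51 -0.    1.22 -2.07]
3.0515926535897933 [-0.59  0.35  1.35 -0.    1.44 -2.07]
3.0515926535897933 [-0.08  0.26  1.49 -0.    1.4  -1.56]
3.0515926535897933 [ 0.01  0.26  1.64 -0.    1.24 -1.47]
3.0515926535897933 [ 0.09  0.29  1.69 -0.    1.16 -1.39]
```

```bash
python3 - <<'E'
from h import *
q=quat(-.09)
r.move_to(np.r_[PIN,.22],q); gripper_to(.055)
print(r.move_l(np.r_[PIN,.119],vel=.12,guard=8), telemetry.current_ee_pos())
print(gripper_to(0.0,f_grip=50), telemetry.current_opening(), telemetry.current_finger_force(), telemetry.current_wrist_force())
r.move_l(np.r_[PIN,.225],vel=.12)
print(telemetry.current_opening(), telemetry.current_wrist_force(), telemetry.current_t())
r.move_to(np.r_[arc(-.35),.225],q)
t=vision.snapshot("top");s=vision.snapshot("side")
print(telemetry.current_t(),telemetry.current_ee_pos())
cv2.imwrite("pics/c2.png",np.vstack([t[60:300,60:440],s[60:300,60:440]])[:,:,::-1])
E
```

```text
False [ 0.56004974 -0.29138865  0.11976511]
False 0.020254899512263815 49.99711096286774 [-1.19300627  1.9817079   0.79974649]
0.019688540987748842 [ 0.07545884 -1.21237663 -2.35187378] 7.0083
8.3167 [0.56789796 0.02518883 0.22484632]
```

View pics/c2.png

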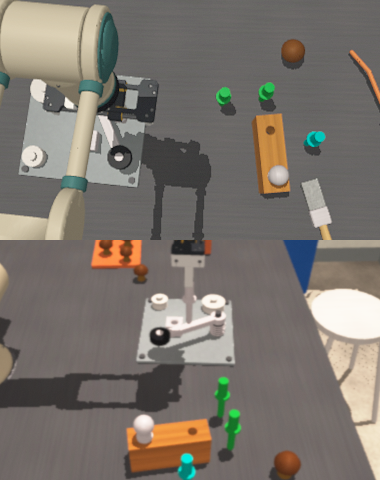

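The pin is out of the rack (empty hole at crop (270,130)) and hangs in the gripper, seen from the side at crop (188,290). I'll check its x offset and lean against the expected axis.

```bash
python3 - <<'E'
from h import *
s=vision.snapshot("side")[:,:,::-1].copy()
e=np.array(telemetry.current_ee_pos()); f=e[2]-GZ
for z in (0,.072,.078): print(z,proj("side",np.r_[e[:2],f+z]))
u,v=[int(x) for x in proj("side",np.r_[e[:2],f+.04])]; print(u,v)
cv2.imwrite("pics/c3.png",crop(s,u,v,36,8))
E
```

```text
0 (np.float64(247.5463514865229), np.float64(143.18625941054705))
0.072 (np.float64(247.87616650779017), np.float64(119.73105898266456))
0.078 (np.float64(247.90499576370235), np.float64(117.68083103061826))
247 130
```

View pics/c3.png

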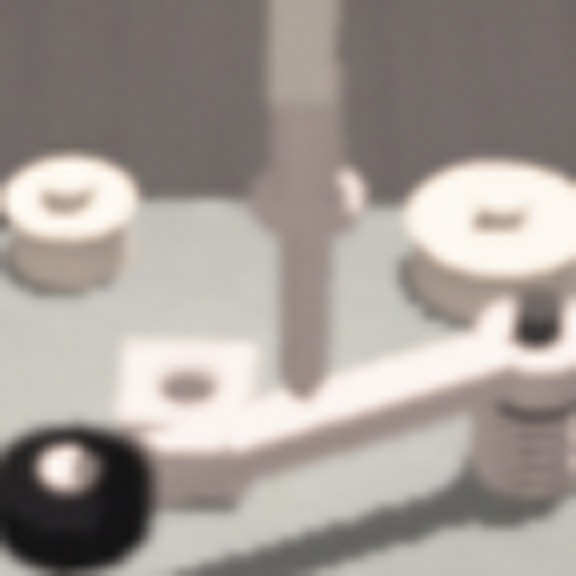

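The pin hangs straight, foot at side pixel (248.5,142.7) against the expected (247.5,143.2), so it is well centred. Now push and insert.

```bash
python3 - <<'E'
from h import *
off=np.array([-.0004,0])
z=.049+GZ
print(r.move_l(np.r_[arc(-.35)+off,z],vel=.12,guard=8))
for a in (-.15,.05,.25,.4,.5):
    r.move_l(np.r_[arc(a)+off,z],vel=.08); print(a,np.round(telemetry.current_wrist_force(),1))
r.hold(.2); e=np.array(telemetry.current_ee_pos()); print(e,H+off,telemetry.current_t())
s=vision.snapshot("side")[:,:,::-1].copy(); t=vision.snapshot("top")[:,:,::-1].copy()
u,v=[int(x) for x in proj("side",np.r_[H,.07])]; 
print(u,v,proj("side",np.r_[e[:2],e[2]-GZ]))
cv2.imwrite("pics/c4.png",np.hstack([crop(s,u,v,36,8)[:,:400],crop(t,146,199,36,8)[:,:400]]))
E
```

```text
False
-0.15 [-0.6  0.7 -1.3]
0.05 [ 0.5 -2.9 -0.8]
0.25 [-0.1 -4.5 -0.3]
0.4 [-0.3 -4.3  1.4]
0.5 [-0.4 -4.9  1.2]
[0.53475599 0.11896846 0.15899156] [0.5348 0.1202] 11.2917
233 134 (np.float64(233.52682272897084), np.float64(140.89545334470563))
```

View pics/c4.png

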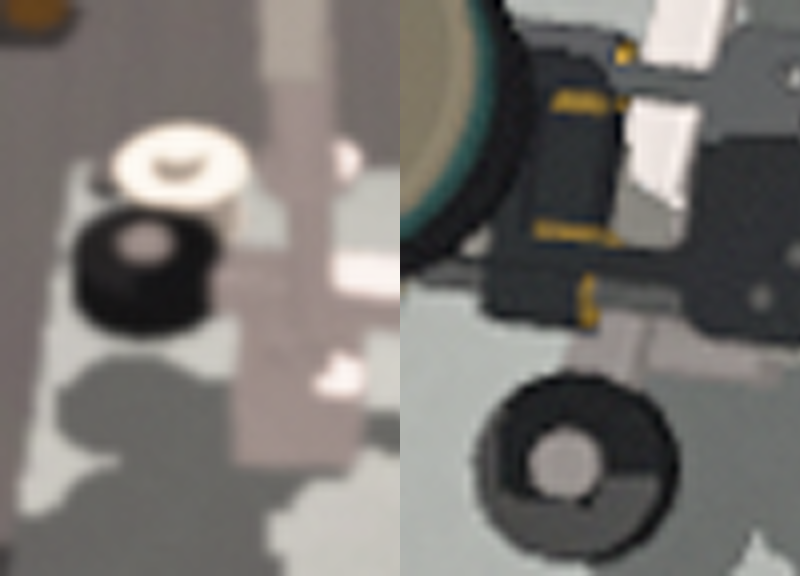

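The arm is pushed back with the shank over the boss (crop (310,270)); spring 4.9 N. Compensating the 1.2 mm sag, then inserting under guard.

```bash
python3 - <<'E'
from h import *
p=H+[-.0004,.0017]
r.move_l(np.r_[p,.159],vel=.05)
st=r.move_l(np.r_[p,.0105+GZ],vel=.04,guard=12)
e=telemetry.current_ee_pos();print(st,np.round(e,4),"foot",e[2]-GZ,np.round(telemetry.current_wrist_force(),1),np.round(telemetry.current_torque(),2),telemetry.current_t())
E
```

```text
False [0.5345 0.1218 0.1209] foot 0.010858631493798246 [-2.  -4.6  3.9] [-1.32  0.59  0.03] 12.75
```

```bash
python3 - <<'E'
from h import *
gripper_to(.055); r.hold(.2)
e=np.array(telemetry.current_ee_pos())
r.move_l(np.r_[e[:2],.24],vel=.15)
r.move_to(np.array([.35,-.1,.3]),quat(-.09)); r.hold(.3)
s=vision.snapshot("side")[:,:,::-1].copy(); t=vision.snapshot("top")[:,:,::-1].copy()
cv2.imwrite("pics/c5.png",np.hstack([crop(s,235,140,36,8)[:,:400],crop(t,146,199,36,8)[:,:400]]))
for c in("top","side"):
  for n in("park_pin","tension_mid"):
    for d in models.mark_of(n,c): 
      if d["at"][1]>0: print(c,n,np.round(d["at"],4),d["score"])
for z in(.01+.122,.01+.078): print([np.round(proj(c,np.r_[H,z]),1) for c in("top","side")])
print(telemetry.current_t())
E
```

```text
top park_pin [0.5385 0.1206 0.0125] 0.8
top tension_mid [0.5364 0.1352 0.0718] 0.57
side park_pin [0.5389 0.1196 0.0128] 0.71
side tension_mid [0.5357 0.1344 0.0717] 0.84
[array([136.4, 193.3]), array([233.4, 115.7])]
[array([141.4, 196. ]), array([233.5, 129.2])]
16.35
```

View pics/c5.png

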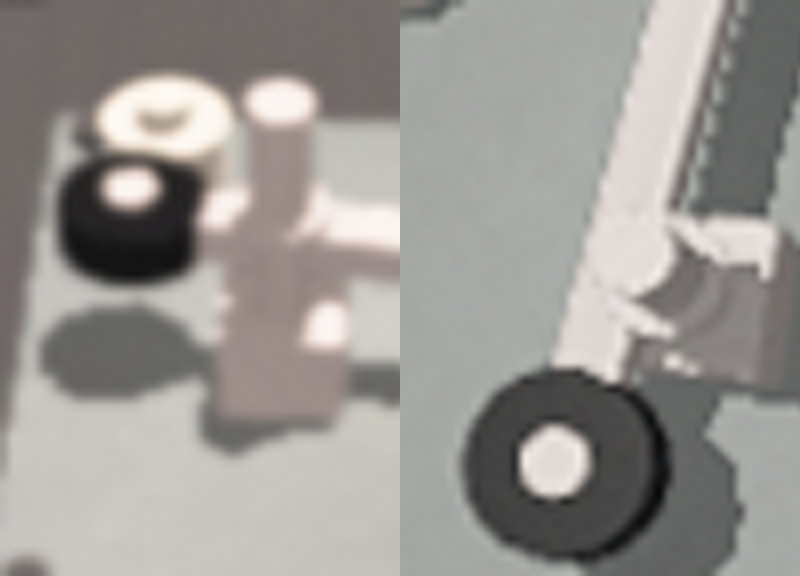

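The pin is upright in the hole: head at side pixel (234,116), expected (233,116), and foot about 31 mm below the mouth. The arm rests against it at about 0.62 rad. The gripper is clear, so I'm handing in.

```bash
python3 -c "
from h import *
print(r.sign_off(), telemetry.current_t())"
```

```text
the job is handed in; nothing more can be done
the job is handed in; nothing more can be done
```

The parking pin is seated upright in the parking hole, the tensioner arm is held back against it at about 0.62 rad by camera estimate, and I handed the job in at about 16 s; the judge's verdict was not shown.

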